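# Click the length stop into its detent and butt the block against it

## Task

Set up the cutting gauge by pushing only, gently, with the fingertips: push the blue length stop along its fence to the left until its spring ball clicks into the notch between the two steel pins of the red detent block. Then push the wooden block that lies in the channel along to the left until its end rests against the stop, leaving the stop clicked in. Do not lift or carry anything, and leave the other things on the bench where they lie.

Things in the scene. Friction and masses are not known exactly. Their poses are not given: they have to be found in the camera images.
- gauge: fixed plywood gauge on the bench, 155 x 540 mm (y -310 to +230 mm), 31 mm thick under the channel, turned up to 0.2 rad. Origin 16 mm above the bench, in the front face plane of the fence; y runs along the fence to the left (the pushing direction), x away from the robot, z up. The fence spans x 0 to 22 mm, its top 73 mm above the bench with the metal track on it
- channel (a point): point on the channel floor, 31 mm above the bench, midway across the 64 mm wide channel between the fence and the front lip (15 mm wide, its top 41 mm above the bench); axes as the gauge's
- stop (a joint): how far the blue stop has slid left along the fence, 0 to 0.25 m; its slide friction is about 1 N and it stays where left
- plunger (a joint): how far the stop's spring ball is pushed up, m: 0 when hanging free or dropped in the notch, about 0.003 on top of the near (right) pin, 0.007 on top of the far (left) pin
- stop_push (a point): centre of the stop's right end face, the face to push on, 88 mm above the bench over the middle of the fence; axes as the gauge's. The stop is a blue block 92 x 90 (along the fence) x 24 mm riding over the fence, its underside 76 mm and its top 100 mm above the bench
- stop_index (a point): centre of the stop's 16 mm spring ball when it hangs free, under the far side of the stop, 45 mm left of the push face along the fence; a white line on the top of the stop marks its place along the fence
- notch (a point): centre of the notch of the red block (30 x 74 x 22 mm, behind the fence, with two 16 mm steel pins across), where the ball's centre comes to rest. The ball meets the near pin 19 mm short (about 8 N), passes its crest 10 mm short, then its spring draws it in and centres it within 1 mm. It holds about 15 N to the left, and is out again beyond the far pin, 14 mm past
- stop_face (a point): centre of the right face of the aluminium plate (58 mm wide, from 33 to 78 mm above the bench) that hangs from the stop into the channel, flush with the push face; the block's left end is to rest against it. Axes as the gauge's
- block: loose planed wooden block lying in the channel right of the stop, 60 x 100 x 28 mm with the 100 mm along the channel, about 0.15 kg. Origin at the centre of its underside, y axis along the channel to the left
- block_left (a point): centre of the block's left end face, 14 mm above its underside
- block_right (a point): centre of the block's right end face, the one to push on, 14 mm above its underside
- tape_measure: loose yellow tape measure, 66 x 84 x 44 mm, bystander; origin under its centre
- pliers: loose red pliers, 162 mm long, bystander; origin under its centre
- pencil: loose red carpenter's pencil, 175 mm long, bystander; origin under its centre
- tape_roll: loose roll of tape, 96 mm across, 24 mm high, bystander; origin under its centre
Mind the look-alikes: they are no part of the job. Of the things that look like the block, the largest one is meant.

How it is judged:
By the outcome, as a careful person would: the job done as asked, in the order asked, and still so for the second after the job is handed in, with the robot touching nothing.
It also fails if it takes over 69 s, if anything falls off the work surface, if the arm or the gripper's body presses on something with over 40 N, if the wrist force passes 120 N, or if a joint passes its speed limit or range.

## Robot

A 6-joint arm with a two-finger parallel gripper is mounted at the origin on a cart in front of the work surface, level with it; the furniture and walls round the work are solid. World frame = base frame: x ahead of the robot, y to its left, z up, the work surface at z = 0. Lengths are in m, angles in rad, forces in N, time in s.
With the tool pointing down it reaches from about 0.425 to 0.95 m from the base axis. Payload 3.5 kg.
Tool frame: the origin (TCP) lies on the centre line of the jaws, within the pads' length; the fingertips stand 11 mm ahead of it and the grasp point (between the pads) lies 8 mm behind it; z points along the fingers, y is the line along which they close (so a half turn about z gives the same grasp; the last joint's range is limited). The gripper opens to 85 mm and grips with 20 to 120 N. Pads are 22 mm wide; open, the fingers measure 114 mm over their backs; the gripper's body (76 mm by 85 mm) begins 54 mm behind the grasp point. The pads swing forward as they close: fully open they stand 13 mm farther back than shut.
Start: joints at [-0.15, 0.286, 1.577, -0, 1.279, -0.15], TCP at [0.675, 0, 0.242] pointing down, gripper open.
Joint ranges: [-2.77, 2.77], [-0.9, 2.22], [0.21, 2.48], [-1.53, 4.67], [0.24, 2.81], [-2.84, 2.84]. Speed limits (rad/s): [2.79, 2.79, 3.14, 3.14, 3.14, 3.14].

## Interface

Orientations are given as a unit quaternion [x, y, z, w].
In Python, from plant import ctrl gives the robot as it stands.
- The arm moves only by the tool step_arm, never from a script. Its argument "motion" is a list of rows, each an object with "offset": the shift along the tool's x, y, z in m, a list of three; "twist": the turn about the tool's z in degrees. A call has 1 to 12 rows; each row is the pose to reach, as a shift and turn from the pose commanded when the call began, along the tool's axes at that moment; what a row does not reach only later rows make up. A row lasts 1/10 s, in which the tool goes at most 50 mm and 8.59 degrees, less where a joint would pass 70% of its speed; a pose out of reach is approached as far as the arm can. A call with a gripper value outside its range is refused whole. "gripper" is the finger opening in m, from 0 to 0.0854, set as the call begins (left out, the last holds). The fingers move at their own pace and stop on an object; "grip_force" is the grip in N (left out, the last holds). Time passes only in rows, so rows that repeat a pose let the fingers close. It gives the time, the measured TCP pose, the force, the opening and the grip force at its end, in the units of the state.
- ctrl.get_state(): the state, without advancing time (a new reading comes with each control period).
- ctrl.read_camera(name): name is "scene" or "side" or "wrist"; returns the picture (420x560x3 uint8, blue, green, red); there is no depth.
- ctrl.calibration(name): a dict with "fx", "fy", "cx", "cy" (pixels), "k1" (the pictures are not rectified: a ray, as slopes to the right and down, at radius r is drawn at 1 + k1 r^2 times it, then the intrinsics apply), "cam_to_world" (4x4, takes a point from camera to world coordinates). Camera axes: x right, y up, looking along -z (the intrinsics and any distortion apply to the point x, -y, -z); pixel columns grow to the right and rows downward; lengths in m; the calibration is good to about 2 mm. A picture is of the moment at which its call begins: read the wrist's pose just before it. calibration takes no time and is no camera call; for the wrist camera it gives the pose at the moment of the call.
- ctrl.sign_off(): hands the job in; it is judged then, once.
The state is a dict: "time": time; "qpos": joint angles; "dq": joint speeds; "joint_efforts": joint torques, N m; "eef_pos": TCP position; "tcp_rot": TCP orientation; "contact_force": force on the tool from outside, world axes, zero at the start; "wrist_torque": the same for the moment, N m; "opening": opening from 0.0 (shut) to 1.0 (fully open); "finger_force": force on a finger pad.
Only numpy, scipy, OpenCV 4.12 (cv2) and the standard library are available. Lean on these libraries where they do the work, as an engineer would, in place of code of your own. Each camera call takes 0.05 s, during which the arm holds its last target. There are 200 camera calls.

## Working session

There is one attempt and no reset: what is moved stays moved. The work goes in short steps, Python scripts to look and compute and a tool call to move; the robot and the scene stay as the last step left them, time stands still between calls to the robot, and variables do not carry over. Pictures are saved under pics/ and viewed, at most 10 in all, crops included, and the job is handed in when it is done.

Besides the shell and the picture viewer there is one more tool, called after ">>>" as a command line: name --argument value ..., lists and objects as JSON in quotes. step_arm: Moves the arm, as the interface text tells. Its arguments: {"type":"object","properties":{"motion":{"type":"array"},"gripper":{"type":"number"},"grip_force":{"type":"number"}},"required":["motion"]}

```bash
mkdir -p pics; cat > h.py <<'E'
import numpy as np, cv2
from plant import ctrl
def shot(n,f):
    c=ctrl.calibration(n); im=ctrl.read_camera(n); cv2.imwrite('pics/'+f,im); return im,c
def ray(c,u,v):
    K=np.array([[c['fx'],0,c['cx']],[0,c['fy'],c['cy']],[0,0,1.]])
    p=cv2.undistortPoints(np.array([[[u,v]]],float),K,np.array([c['k1'],0,0,0.]))[0,0]
    T=np.array(c['cam_to_world']); return T[:3,3],T[:3,:3]@np.array([p[0],-p[1],-1])
def onz(c,u,v,z):
    o,d=ray(c,u,v); return o+d*(z-o[2])/d[2]
def proj(c,P):
    T=np.array(c['cam_to_world']); q=T[:3,:3].T@(np.array(P)-T[:3,3]); a=np.array([q[0],-q[1]])/-q[2]
    a=a*(1+c['k1']*(a@a)); return a[0]*c['fx']+c['cx'],a[1]*c['fy']+c['cy']
E
python3 - <<'E'
from h import *
a,c=shot('scene','s0.png'); b,d=shot('side','d0.png')
cv2.imwrite('pics/both.png',np.vstack([a,b])[:, :] if 0 else cv2.resize(a,(800,600)))
cv2.imwrite('pics/side.png',cv2.resize(b,(800,600)))
for k in(c,d):print(np.round(np.array(k['cam_to_world']),3).tolist())
s=ctrl.get_state();print(s)
E
```

```text
[[0.607, 0.551, -0.573, -0.163], [-0.794, 0.405, -0.453, -0.541], [-0.018, 0.73, 0.683, 0.967], [0.0, 0.0, 0.0, 1.0]]
[[-1.0, 0.025, -0.016, 0.519], [-0.027, -0.543, 0.839, 1.237], [0.012, 0.839, 0.544, 0.873], [0.0, 0.0, 0.0, 1.0]]
{'time': 0.1, 'qpos': array([-1.50033487e-01,  2.87127611e-01,  1.57802610e+00, -2.64469420e-05,
        1.27858667e+00, -1.50014232e-01]), 'dq': array([-0.00058549, -0.00086877, -0.00246559, -0.00015424, -0.00126637,
       -0.00015931]), 'joint_efforts': array([ 1.14915063e-03, -4.07295120e+01, -2.93698221e+01, -1.06323112e-04,
        3.42678482e-03, -4.41654265e-06]), 'eef_pos': array([6.74434140e-01, 8.64264514e-05, 2.41054205e-01]), 'tcp_rot': array([ 7.07110478e-01,  7.07102269e-01, -6.47504364e-04, -8.56786793e-04]), 'contact_force': array([0.44569096, 0.30795693, 0.19160726]), 'wrist_torque': array([-0.03610477,  0.01581933, -0.00854844]), 'finger_force': 0.0, 'opening': 1.00407296499609}
```

View pics/both.png

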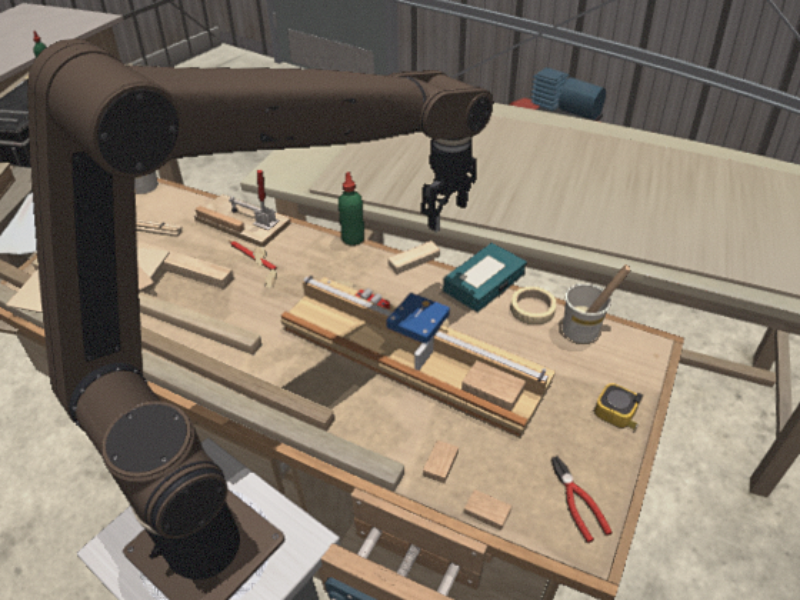

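View pics/side.png

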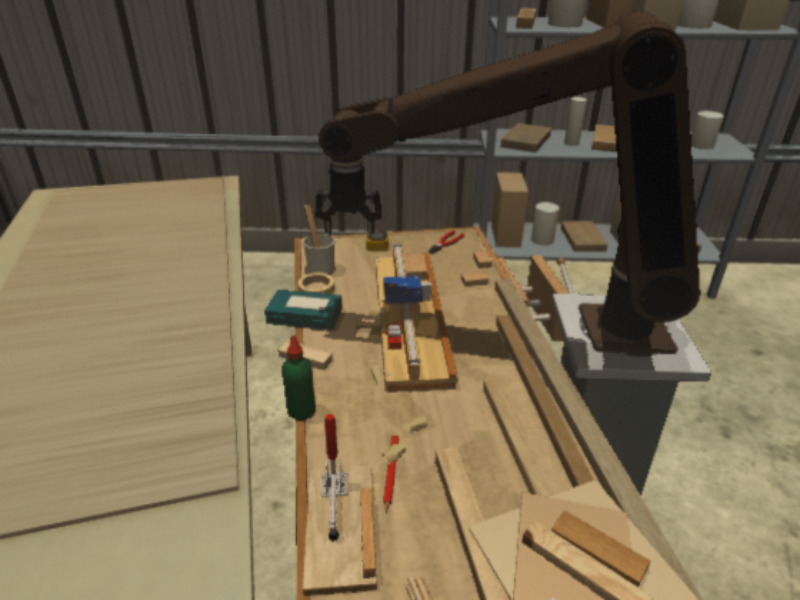

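The stop (scene 420,316 in the 800-px view) is on the fence. The red detent block is at 372,297 and the block in the channel at 495,382. Look-alikes: blocks at (440,460), (487,507), (413,257) and (200,268). I choose the one in the channel, as described, and check it in an enlarged crop.

```bash
python3 - <<'E'
from h import *
a=cv2.imread('pics/s0.png')[185:311,190:400]
cv2.imwrite('pics/c0.png',cv2.resize(a,(798,479),interpolation=cv2.INTER_CUBIC))
E
```

```text
(no output)
```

View pics/c0.png

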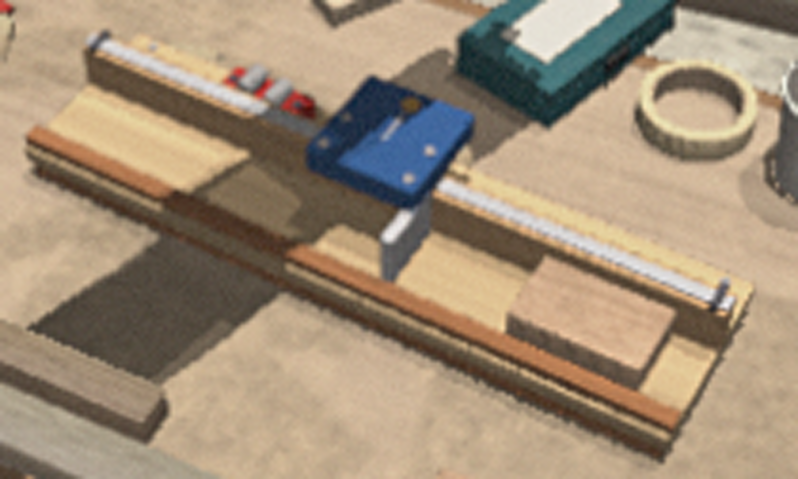

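The crop shows the stop's top corners at (310,150), (372,77), (473,110) and (412,190). The pins are at (250,77) and (277,90). The channel block's top corners are at (543,258), (675,312), (640,362) and (508,312), and it is clearly the largest of the blocks.

```bash
python3 - <<'E'
from h import *
c=ctrl.calibration('scene')
P={'fL':(88,52,.073),'fR':(735,320,.073),'lL':(37,128,.041),'lR':(680,414,.041),
'sNL':(310,150,.1),'sFL':(372,77,.1),'sFR':(473,110,.1),'sNR':(412,190,.1),'line':(392,128,.1),
'plateNearRtop':(384,240,.078),'bFL':(543,258,.059),'bFR':(675,312,.059),'bNR':(640,362,.059),'bNL':(508,312,.059),'n':(263,84,.065),'p1':(277,90,.065),'p2':(250,77,.065)}
W={k:onz(c,190+u/3.8,185+v/3.8,z) for k,(u,v,z) in P.items()}
e=W['fL']-W['fR'];th=np.arctan2(-e[0],e[1]);print('th',th,np.linalg.norm(e)); e2=W['lL']-W['lR'];print(np.arctan2(-e2[0],e2[1]),np.linalg.norm(e2))
th=(th+np.arctan2(-e2[0],e2[1]))/2
R=np.array([[np.cos(th),-np.sin(th)],[np.sin(th),np.cos(th)]])
m=(W['fL']+W['fR'])[:2]/2; m2=(W['lL']+W['lR'])[:2]/2
print('lip off',R.T@(m2-m))
O=m-R@np.array([0,-.04]);print('O',O)
for k in W: print(k,W[k][:2].round(4),(R.T@(W[k][:2]-O)).round(4))
E
```

```text
th 0.11211124862184495 0.5359391784420422
0.10856260721530317 0.5345683293679406
lip off [-0.06468355  0.00672268]
O [0.5294135  0.00799804]
fL [0.5038 0.2345] [-0.0005  0.228 ]
fR [ 0.5638 -0.298 ] [ 0.0005 -0.308 ]
lL [0.4398 0.2335] [-0.0642  0.234 ]
lR [ 0.4977 -0.2979] [-0.0652 -0.3006]
sNL [0.5014 0.0113] [-0.0275  0.0064]
sFL [0.5885 0.0213] [0.0602 0.0067]
sFR [ 0.6036 -0.0586] [ 0.0664 -0.0744]
sNR [ 0.5125 -0.0695] [-0.0253 -0.0752]
line [ 0.5538 -0.0223] [ 0.0208 -0.0328]
plateNearRtop [ 0.4796 -0.0697] [-0.0581 -0.0718]
bFL [ 0.5454 -0.1589] [-0.0025 -0.1676]
bFR [ 0.5573 -0.2577] [-0.0015 -0.2671]
bNR [ 0.5063 -0.2601] [-0.0525 -0.2639]
bNL [ 0.4904 -0.166 ] [-0.0579 -0.1686]
n [0.563  0.1067] [0.0442 0.0944]
p1 [0.5641 0.0938] [0.0439 0.0814]
p2 [0.5632 0.1198] [0.0458 0.1074]
```

>>> step_arm --motion '[{"offset": [-0.035, -0.04, 0.02], "twist": -3}, {"offset": [-0.07, -0.08, 0.04], "twist": -6.3}, {"offset": [-0.095, -0.11, 0.06], "twist": -6.3}, {"offset": [-0.105, -0.1215, 0.08], "twist": -6.3}, {"offset": [-0.105, -0.1215, 0.092], "twist": -6.3}, {"offset": [-0.105, -0.1215, 0.092], "twist": -6.3}, {"offset": [-0.105, -0.1215, 0.092], "twist": -6.3}, {"offset": [-0.105, -0.1215, 0.092], "twist": -6.3}]' --gripper 0 --grip_force 20

```text
time: 0.9
eef_pos: [0.5552, -0.1046, 0.1518]
tcp_rot: [0.667, 0.745, 0.001, 0.001]
contact_force: [0.8, 0.3, 0.6]
opening: -0.001
finger_force: 0.0
```

```bash
python3 - <<'E'
from h import *
a,c=shot('scene','s1.png'); b,d=shot('wrist','w1.png')
cv2.imwrite('pics/v1.png',np.hstack([cv2.resize(a[185:311,190:400],(500,300)),cv2.resize(b,(300,300))]))
s=ctrl.get_state();print(s['eef_pos'],s['tcp_rot'],s['opening'],s['contact_force'])
E
```

```text
[ 0.55489762 -0.10459404  0.15166606] [6.66698503e-01 7.45326473e-01 4.91943802e-04 1.14609990e-03] -0.002184869202029596 [-0.53174739 -0.1940755   0.41231796]
```

View pics/v1.png

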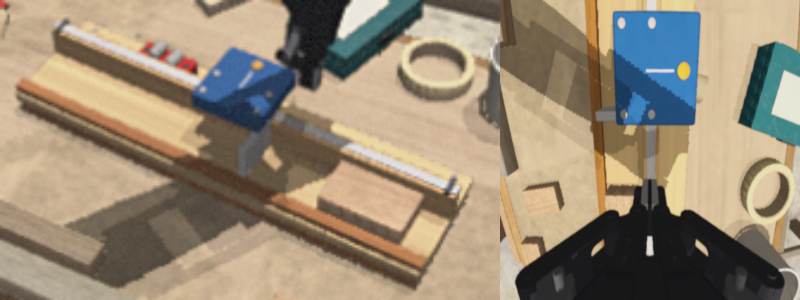

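The shut fingers hang over the fence track, to the right of the stop and aligned with the fence (wrist view at 650,215). Next I lower them.

>>> step_arm --motion '[{"offset": [0, 0, 0.02]}, {"offset": [0, 0, 0.04]}, {"offset": [0, 0, 0.05]}, {"offset": [0, 0, 0.056]}, {"offset": [0.004, 0, 0.056]}, {"offset": [0.01, 0, 0.056]}, {"offset": [0.015, 0, 0.056]}, {"offset": [0.018, 0, 0.056]}, {"offset": [0.021, 0, 0.056]}, {"offset": [0.024, 0, 0.056]}, {"offset": [0.027, 0, 0.056]}, {"offset": [0.03, 0, 0.056]}]'

```text
invalid input at $.motion[0]: expected keys offset, twist
```

>>> step_arm --motion '[{"offset": [0, 0, 0.02], "twist": 0}, {"offset": [0, 0, 0.04], "twist": 0}, {"offset": [0, 0, 0.05], "twist": 0}, {"offset": [0, 0, 0.056], "twist": 0}, {"offset": [0.004, 0, 0.056], "twist": 0}, {"offset": [0.01, 0, 0.056], "twist": 0}, {"offset": [0.015, 0, 0.056], "twist": 0}, {"offset": [0.018, 0, 0.056], "twist": 0}, {"offset": [0.021, 0, 0.056], "twist": 0}, {"offset": [0.024, 0, 0.056], "twist": 0}, {"offset": [0.027, 0, 0.056], "twist": 0}, {"offset": [0.03, 0, 0.056], "twist": 0}]'

```text
time: 2.2
eef_pos: [0.5502, -0.0751, 0.0944]
tcp_rot: [0.667, 0.745, -0.0, 0.0]
contact_force: [-0.6, -0.6, 1.0]
opening: 0.003
finger_force: 0.5
```

>>> step_arm --motion '[{"offset": [0.005, 0, 0], "twist": 0}, {"offset": [0.012, 0, 0], "twist": 0}, {"offset": [0.02, 0, 0], "twist": 0}, {"offset": [0.028, 0, 0], "twist": 0}, {"offset": [0.036, 0, 0], "twist": 0}, {"offset": [0.044, 0, 0], "twist": 0}, {"offset": [0.052, 0, 0], "twist": 0}, {"offset": [0.06, 0, 0], "twist": 0}, {"offset": [0.067, 0, 0], "twist": 0}, {"offset": [0.073, 0, 0], "twist": 0}, {"offset": [0.077, 0, 0], "twist": 0}, {"offset": [0.08, 0, 0], "twist": 0}]'

```text
time: 3.4
eef_pos: [0.5415, 0.0048, 0.0944]
tcp_rot: [0.667, 0.745, 0.0, 0.0]
contact_force: [1.1, -2.2, 0.3]
opening: -0.003
finger_force: 0.7
```

```bash
python3 - <<'E'
from h import *
a,c=shot('scene','s2.png'); b,d=shot('side','d2.png')
cv2.imwrite('pics/v2.png',np.vstack([cv2.resize(a[180:260,190:330],(700,400)),cv2.resize(b[170:280,250:330],(145,200))]) if 0 else np.hstack([cv2.resize(a[180:260,200:320],(480,320),interpolation=2),cv2.resize(b[180:260,250:330],(320,320),interpolation=2)]))
s=ctrl.get_state();print(s['eef_pos'],s['contact_force'])
E
```

```text
[0.54102418 0.0049665  0.09420957] [-0.02758988  0.15353248 -1.04304315]
```

View pics/v2.png

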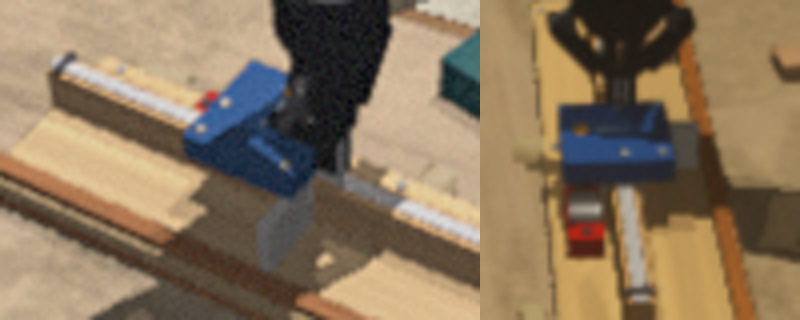

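```bash
python3 - <<'E'
from h import *
c=ctrl.calibration('scene');d=ctrl.calibration('side');th=.1103
R=np.array([[np.cos(th),-np.sin(th)],[np.sin(th),np.cos(th)]]);O=np.array([.5294,.008])
g=lambda c,u,v,z:(R.T@(onz(c,u,v,z)[:2]-O)).round(4)
for n,u,v,z in[('NL',187,136,.1),('FL',250,62,.1),('NR',312,172,.1)]:print(n,g(c,200+u/4,180+v/4,z))
for n,u,v,z in[('NL',673,150,.1),('FL',565,148,.1),('pin',585,208,.062),('pin',585,208,.07)]:print(n,g(d,250+(u-480)/4,180+v/4,z))
E
```

```text
NL [-0.0273  0.0872]
FL [0.0595 0.091 ]
NR [-0.014  -0.0057]
NL [-0.0262  0.087 ]
FL [0.0615 0.0783]
pin [0.0472 0.1102]
pin [0.048  0.1212]
```

>>> step_arm --motion '[{"offset": [0.003, 0, 0], "twist": 0}, {"offset": [0.006, 0, 0], "twist": 0}, {"offset": [0.009, 0, 0], "twist": 0}, {"offset": [0.012, 0, 0], "twist": 0}, {"offset": [0.015, 0, 0], "twist": 0}, {"offset": [0.018, 0, 0], "twist": 0}, {"offset": [0.02, 0, 0], "twist": 0}]'

```text
time: 4.2
eef_pos: [0.539, 0.0246, 0.0942]
tcp_rot: [0.667, 0.745, -0.0, -0.0]
contact_force: [-0.9, -1.2, -0.2]
opening: 0.002
finger_force: 0.6
```

>>> step_arm --motion '[{"offset": [0.002, 0, 0], "twist": 0}, {"offset": [0.004, 0, 0], "twist": 0}]'

```text
time: 4.4
eef_pos: [0.5387, 0.0284, 0.0942]
tcp_rot: [0.667, 0.745, -0.0, -0.0]
contact_force: [-0.4, -0.8, -0.9]
opening: 0.002
finger_force: 0.6
```

>>> step_arm --motion '[{"offset": [0.002, 0, 0], "twist": 0}, {"offset": [0.004, 0, 0], "twist": 0}]'

```text
time: 4.6
eef_pos: [0.5382, 0.0323, 0.0942]
tcp_rot: [0.667, 0.745, -0.0, -0.0]
contact_force: [0.0, -2.5, -1.1]
opening: -0.003
finger_force: 1.3
```

>>> step_arm --motion '[{"offset": [0.001, 0, 0], "twist": 0}, {"offset": [0.002, 0, 0], "twist": 0}]'

```text
time: 4.8
eef_pos: [0.5382, 0.0331, 0.0943]
tcp_rot: [0.667, 0.745, -0.001, 0.001]
contact_force: [-0.8, -7.2, -1.4]
opening: -0.002
finger_force: 3.7
```

>>> step_arm --motion '[{"offset": [0.001, 0, 0], "twist": 0}, {"offset": [0.002, 0, 0], "twist": 0}]'

```text
time: 5.0
eef_pos: [0.538, 0.0345, 0.0943]
tcp_rot: [0.667, 0.745, -0.001, 0.001]
contact_force: [-0.1, -7.7, -1.5]
opening: 0.001
finger_force: 3.6
```

>>> step_arm --motion '[{"offset": [0.001, 0, 0], "twist": 0}, {"offset": [0.002, 0, 0], "twist": 0}]'

```text
time: 5.2
eef_pos: [0.5377, 0.037, 0.0943]
tcp_rot: [0.667, 0.745, -0.001, 0.001]
contact_force: [-0.1, -5.2, -0.9]
opening: -0.001
finger_force: 2.5
```

>>> step_arm --motion '[{"offset": [0.001, 0, 0], "twist": 0}, {"offset": [0.002, 0, 0], "twist": 0}]'

```text
time: 5.4
eef_pos: [0.5374, 0.0399, 0.0942]
tcp_rot: [0.667, 0.745, -0.0, 0.0]
contact_force: [-1.5, -1.7, 0.1]
opening: 0.004
finger_force: 1.4
```

The force peak marks contact with the near pin at about y=0.0325. The crest is therefore near 0.0415 and the notch near 0.0515.

>>> step_arm --motion '[{"offset": [0.001, 0, 0], "twist": 0}, {"offset": [0.002, 0, 0], "twist": 0}]'

```text
time: 5.6
eef_pos: [0.5373, 0.0427, 0.0944]
tcp_rot: [0.667, 0.745, 0.0, -0.0]
contact_force: [-0.2, -0.3, -0.3]
opening: 0.001
finger_force: 0.3
```

>>> step_arm --motion '[{"offset": [0.001, 0, 0], "twist": 0}, {"offset": [0.002, 0, 0], "twist": 0}, {"offset": [0.002, 0, 0], "twist": 0}]'

```text
time: 5.9
eef_pos: [0.5373, 0.0446, 0.0946]
tcp_rot: [0.667, 0.745, 0.0, 0.0]
contact_force: [0.9, -0.0, -0.1]
opening: 0.002
finger_force: 0.0
```

```bash
python3 - <<'E'
from h import *
a,c=shot('scene','s3.png'); b,d=shot('side','d3.png')
cv2.imwrite('pics/v3.png',np.hstack([cv2.resize(a[170:250,200:320],(480,320),interpolation=2),cv2.resize(b[180:260,250:330],(320,320),interpolation=2)]))
s=ctrl.get_state();print(s['eef_pos'],s['contact_force'])
E
```

```text
[0.53718699 0.04435873 0.09448792] [0.67381447 0.23378452 0.70587096]
```

View pics/v3.png

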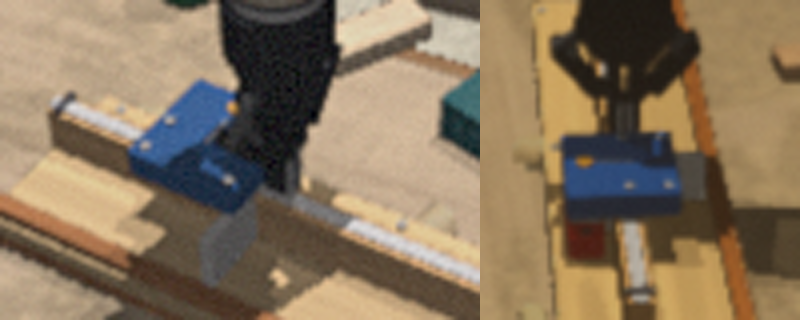

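The force fell to zero and the stop jumped ahead: it is clicked in, with both pins now under the stop (side view 585,240). Next I retreat, rise, and go above the right end of the block.

>>> step_arm --motion '[{"offset": [-0.015, 0, 0], "twist": 0}, {"offset": [-0.03, 0, -0.015], "twist": 0}, {"offset": [-0.055, 0, -0.05], "twist": 0}, {"offset": [-0.1, -0.01, -0.055], "twist": 0}, {"offset": [-0.145, -0.02, -0.055], "twist": 0}, {"offset": [-0.19, -0.03, -0.055], "twist": 0}, {"offset": [-0.235, -0.04, -0.055], "twist": 0}, {"offset": [-0.28, -0.043, -0.055], "twist": 0}, {"offset": [-0.32, -0.043, -0.055], "twist": 0}, {"offset": [-0.34, -0.043, -0.055], "twist": 0}, {"offset": [-0.34, -0.043, -0.055], "twist": 0}, {"offset": [-0.34, -0.043, -0.055], "twist": 0}]'

```text
time: 7.2
eef_pos: [0.5312, -0.2986, 0.1495]
tcp_rot: [0.668, 0.745, 0.0, -0.0]
contact_force: [0.9, -0.1, 0.8]
opening: -0.005
finger_force: 0.0
```

```bash
python3 - <<'E'
from h import *
a,c=shot('scene','s4.png'); b,d=shot('wrist','w4.png')
cv2.imwrite('pics/v4.png',np.vstack([cv2.resize(a[170:250,200:360],(640,320),interpolation=2),cv2.resize(b,(640,480))[0:280]]))
s=ctrl.get_state();print(s['eef_pos'],s['contact_force'])
E
```

```text
[ 0.53141722 -0.29717469  0.14927215] [-0.25343294  0.44246353  0.52739191]
```

View pics/v4.png

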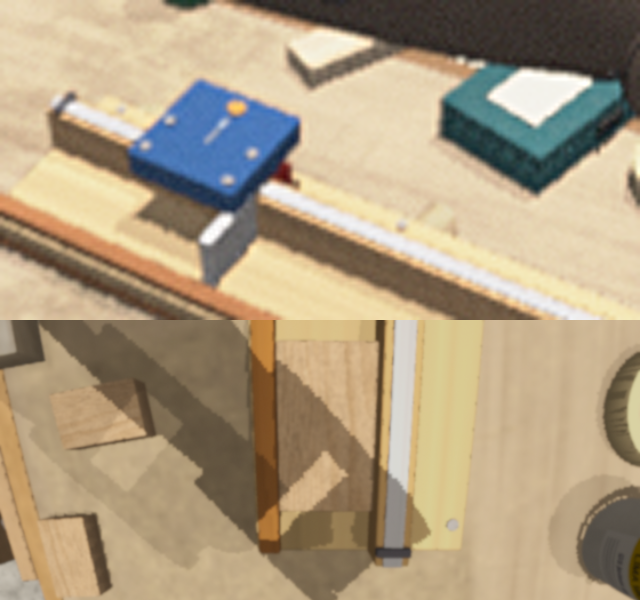

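The stop sits in place with the red block peeking out to its right. The wrist view shows the block's top from row 341 to row 511, columns 277–378.

```bash
python3 - <<'E'
from h import *
c=ctrl.calibration('scene');d=ctrl.calibration('wrist');th=.1103
R=np.array([[np.cos(th),-np.sin(th)],[np.sin(th),np.cos(th)]]);O=np.array([.5294,.008])
g=lambda c,u,v,z:(R.T@(onz(c,u,v,z)[:2]-O)).round(4)
for n,u,v in[('NL',130,148),('FL',203,80),('FR',298,120),('NR',235,206),('line',214,132)]:print(n,g(c,200+u/4,170+v/4,.1))
for n,u,v,z in[('bNR',278,511,.059),('bFR',378,511,.059),('bNL',277,341,.059),('bFL',378,341,.059),('lip',280,549,.041),('fence',378,549,.073)]:print(n,g(d,u/1.1429,(v-320)/1.1429,z))
s=ctrl.get_state();print(R.T@(s['eef_pos'][:2]-O),s['eef_pos'])
E
```

```text
NL [-0.0238  0.138 ]
FL [0.0628 0.1339]
FR [0.0602 0.0509]
NR [-0.0353  0.0425]
line [0.0197 0.0958]
bNR [-0.058 -0.263]
bFR [ 0.0064 -0.2629]
bNL [-0.0559 -0.1642]
bFL [ 0.0023 -0.1641]
lip [-0.0596 -0.293 ]
fence [ 0.0051 -0.2845]
[-0.03158759 -0.30354223] [ 0.53141722 -0.29717469  0.14927215]
```

>>> step_arm --motion '[{"offset": [0, 0, 0.03], "twist": 0}, {"offset": [0, 0, 0.06], "twist": 0}, {"offset": [0, 0, 0.08], "twist": 0}, {"offset": [0, 0, 0.09], "twist": 0}, {"offset": [0, 0, 0.095], "twist": 0}, {"offset": [0.005, 0, 0.095], "twist": 0}, {"offset": [0.012, 0, 0.095], "twist": 0}, {"offset": [0.019, 0, 0.095], "twist": 0}, {"offset": [0.024, 0, 0.095], "twist": 0}]'

```text
time: 8.2
eef_pos: [0.5293, -0.2741, 0.0553]
tcp_rot: [0.667, 0.745, 0.0, 0.001]
contact_force: [-0.4, -0.0, 0.5]
opening: -0.003
finger_force: 0.0
```

>>> step_arm --motion '[{"offset": [0.004, 0, 0], "twist": 0}, {"offset": [0.008, 0, 0], "twist": 0}, {"offset": [0.012, 0, 0], "twist": 0}, {"offset": [0.016, 0, 0], "twist": 0}, {"offset": [0.02, 0, 0], "twist": 0}, {"offset": [0.025, 0, 0], "twist": 0}, {"offset": [0.03, 0, 0], "twist": 0}]'

```text
time: 8.9
eef_pos: [0.5258, -0.2448, 0.0546]
tcp_rot: [0.667, 0.745, -0.0, 0.0]
contact_force: [0.3, -2.2, 1.1]
opening: 0.0
finger_force: 1.0
```

>>> step_arm --motion '[{"offset": [0.006, 0, 0], "twist": 0}, {"offset": [0.014, 0, 0], "twist": 0}, {"offset": [0.022, 0, 0], "twist": 0}, {"offset": [0.03, 0, 0], "twist": 0}, {"offset": [0.038, 0, 0], "twist": 0}, {"offset": [0.046, 0, 0], "twist": 0}, {"offset": [0.054, 0, 0], "twist": 0}, {"offset": [0.062, 0, 0], "twist": 0}, {"offset": [0.07, 0, 0], "twist": 0}, {"offset": [0.078, 0, 0], "twist": 0}, {"offset": [0.086, 0, 0], "twist": 0}, {"offset": [0.094, 0, 0], "twist": 0}]'

```text
time: 10.1
eef_pos: [0.5152, -0.1507, 0.0543]
tcp_rot: [0.667, 0.745, -0.0, -0.0]
contact_force: [-0.7, -1.9, 1.9]
opening: 0.001
finger_force: 0.9
```

>>> step_arm --motion '[{"offset": [0.008, 0, 0], "twist": 0}, {"offset": [0.016, 0, 0], "twist": 0}, {"offset": [0.024, 0, 0], "twist": 0}, {"offset": [0.032, 0, 0], "twist": 0}, {"offset": [0.04, 0, 0], "twist": 0}, {"offset": [0.048, 0, 0], "twist": 0}, {"offset": [0.056, 0, 0], "twist": 0}, {"offset": [0.064, 0, 0], "twist": 0}, {"offset": [0.071, 0, 0], "twist": 0}, {"offset": [0.076, 0, 0], "twist": 0}, {"offset": [0.08, 0, 0], "twist": 0}]'

```text
time: 11.2
eef_pos: [0.5064, -0.0714, 0.0543]
tcp_rot: [0.667, 0.745, -0.0, -0.0]
contact_force: [-0.1, -0.9, 0.3]
opening: -0.001
finger_force: 0.8
```

```bash
python3 - <<'E'
from h import *
a,c=shot('scene','s5.png')
cv2.imwrite('pics/v5.png',cv2.resize(a[180:280,200:360],(800,500),interpolation=2))
s=ctrl.get_state();print(s['eef_pos'],s['contact_force'],s['finger_force'])
E
```

```text
[ 0.50628084 -0.07095438  0.05417078] [0.14653586 0.46734636 0.10765092] 0.022986148833297193
```

View pics/v5.png

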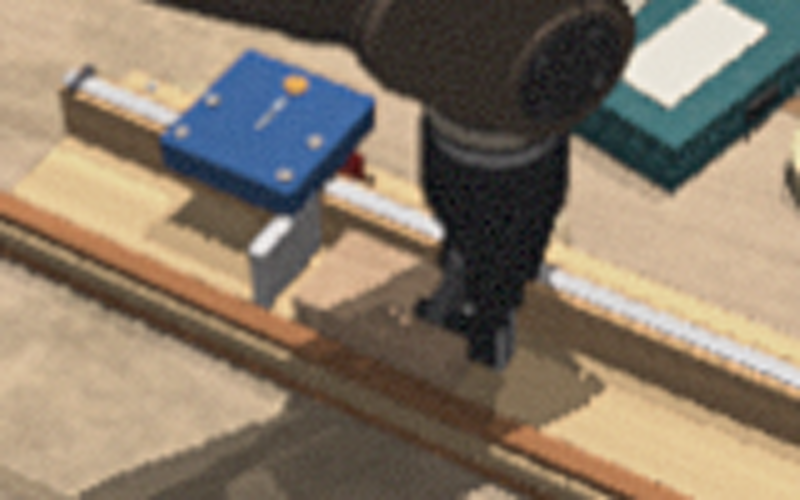

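The block is in the channel with a gap of about 18 mm left to the plate (plate at 280,255, block's left end at 310,290).

>>> step_arm --motion '[{"offset": [0.003, 0, 0], "twist": 0}, {"offset": [0.006, 0, 0], "twist": 0}, {"offset": [0.009, 0, 0], "twist": 0}, {"offset": [0.011, 0, 0], "twist": 0}, {"offset": [0.013, 0, 0], "twist": 0}]'

```text
time: 11.75
eef_pos: [0.5049, -0.0587, 0.0541]
tcp_rot: [0.667, 0.745, -0.0, -0.0]
contact_force: [-0.5, -0.4, -0.6]
opening: -0.003
finger_force: 0.4
```

>>> step_arm --motion '[{"offset": [0.001, 0, 0], "twist": 0}, {"offset": [0.002, 0, 0], "twist": 0}]'

```text
time: 11.95
eef_pos: [0.5048, -0.0568, 0.0542]
tcp_rot: [0.667, 0.745, -0.0, -0.0]
contact_force: [-0.3, -1.7, -1.6]
opening: 0.001
finger_force: 0.4
```

>>> step_arm --motion '[{"offset": [0.0007, 0, 0], "twist": 0}, {"offset": [0.0013, 0, 0], "twist": 0}]'

```text
time: 12.15
eef_pos: [0.5047, -0.0557, 0.0543]
tcp_rot: [0.667, 0.745, -0.0, -0.0]
contact_force: [0.1, -1.0, -1.0]
opening: 0.001
finger_force: 0.4
```

>>> step_arm --motion '[{"offset": [0.0005, 0, 0], "twist": 0}, {"offset": [0.001, 0, 0], "twist": 0}]'

```text
time: 12.35
eef_pos: [0.5047, -0.0547, 0.0543]
tcp_rot: [0.667, 0.745, -0.0, -0.0]
contact_force: [-0.7, -0.5, -0.0]
opening: 0.0
finger_force: 0.4
```

>>> step_arm --motion '[{"offset": [0.0005, 0, 0], "twist": 0}, {"offset": [0.001, 0, 0], "twist": 0}]'

```text
time: 12.55
eef_pos: [0.5045, -0.0537, 0.0543]
tcp_rot: [0.667, 0.745, -0.0, -0.0]
contact_force: [0.5, -0.8, -0.4]
opening: -0.001
finger_force: 0.4
```

>>> step_arm --motion '[{"offset": [0.0005, 0, 0], "twist": 0}, {"offset": [0.001, 0, 0], "twist": 0}]'

```text
time: 12.75
eef_pos: [0.5045, -0.0527, 0.0543]
tcp_rot: [0.667, 0.745, 0.0, -0.0]
contact_force: [1.4, -0.7, -0.4]
opening: -0.004
finger_force: 0.4
```

>>> step_arm --motion '[{"offset": [0.0005, 0, 0], "twist": 0}, {"offset": [0.001, 0, 0], "twist": 0}]'

```text
time: 12.95
eef_pos: [0.5044, -0.0522, 0.0544]
tcp_rot: [0.667, 0.745, -0.0, 0.0]
contact_force: [-1.1, -3.6, -1.3]
opening: 0.001
finger_force: 1.9
```

>>> step_arm --motion '[{"offset": [0.0005, 0, 0], "twist": 0}, {"offset": [0.0005, 0, 0], "twist": 0}]'

```text
time: 13.15
eef_pos: [0.5044, -0.052, 0.0544]
tcp_rot: [0.667, 0.745, -0.001, 0.001]
contact_force: [-0.6, -5.6, -0.3]
opening: 0.001
finger_force: 2.4
```

The force is building against the detent, so the block is seated on the stop. I back off slowly and rise.

>>> step_arm --motion '[{"offset": [-0.001, 0, 0], "twist": 0}, {"offset": [-0.003, 0, 0], "twist": 0}, {"offset": [-0.01, 0, 0], "twist": 0}, {"offset": [-0.025, 0, 0], "twist": 0}, {"offset": [-0.045, 0, -0.02], "twist": 0}, {"offset": [-0.065, 0, -0.06], "twist": 0}, {"offset": [-0.1, 0, -0.1], "twist": 0}, {"offset": [-0.14, 0, -0.14], "twist": 0}, {"offset": [-0.17, 0, -0.17], "twist": 0}, {"offset": [-0.2, 0, -0.2], "twist": 0}, {"offset": [-0.2, 0, -0.2], "twist": 0}]'

```text
time: 14.25
eef_pos: [0.5284, -0.2561, 0.2611]
tcp_rot: [0.669, 0.743, 0.0, 0.006]
contact_force: [0.2, 0.2, 0.4]
opening: 0.003
finger_force: 0.0
```

```bash
python3 - <<'E'
from h import *
a,c=shot('scene','s6.png'); b,d=shot('wrist','w6.png')
cv2.imwrite('pics/v6.png',np.hstack([cv2.resize(a[180:280,200:320],(480,400),interpolation=2),cv2.resize(b[0:400,180:480],(300,400))]))
E
```

```text
(no output)
```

View pics/v6.png

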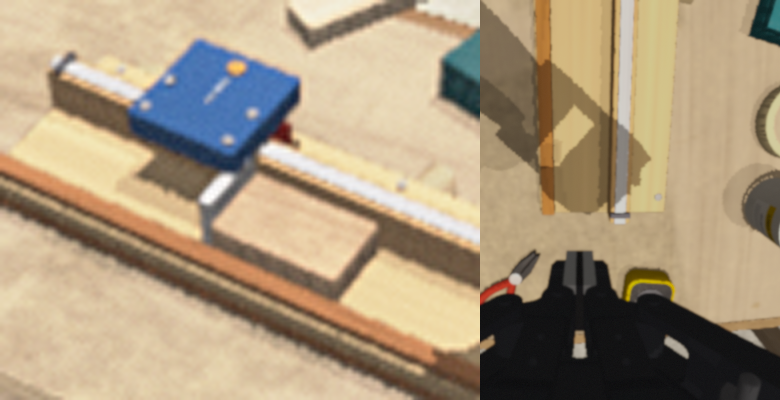

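The block's left end touches the plate (212,215), and the stop has not moved from where it clicked in (near-left corner at 130,108, the same place as before). The bystanders are undisturbed.

```bash
python3 -c "
from plant import ctrl
print(ctrl.sign_off())"
```

```text
the job is handed in; nothing more can be done
None
```

I pushed the blue stop until it clicked into the notch, then pushed the wooden block left until it rested against the stop's plate; the last picture shows both still in place, and the job is handed in (the sign-off gave no verdict).

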